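Find the unlatched hatch of the sample drop box and push it open

TASK

Only one of the four identical blue hatches of the white sample drop box is unlatched, and you cannot see which. With your fingertips press the white disc near the front of the hatches one after another, not hard, until you find the hatch that gives; then push that hatch down to its stop and leave it standing open, ready for the day's tubes. Grasp nothing, do not force the latched hatches, and leave the things standing around where they are.

Things in the scene. Friction and masses are not known exactly. Their poses are not given: they have to be found in the camera images.
- drop_box: the drop box: a white housing 300 mm wide (its y), 108 mm deep (its x), 80 mm high, fixed to the table, with a row of four identical blue hatches in its flat top. Origin at the centre of its underside; z up, x to its back (away from the robot), y to its left along the row.
- hatch_1_pad (a point): centre of the white 23 mm disc on the blue hatch that is leftmost as the robot sees it: the place to press, on the hatch's top face, 80 mm above the table when shut. Axes as the drop box when shut; z is the face's normal. The hatch is 62 mm wide (y), 88 mm deep (x) and 5 mm thick; the disc's centre lies 22 mm behind its front edge and 44 mm in front of its hinge line, which runs along y.
- hatch_1 (a joint): tilt of that hatch (leftmost), rad: 0 shut and flush; grows as the front part goes down into the box (the short part behind the hinge rises, by 15 mm at most); its stop is at 0.75. Three of the four hatches (a different three each time) are held shut by hidden catches and do not give; the other turns under about 2 N at the disc and, by its hinge friction, stays where it is left. Below each hatch the box is empty for over 60 mm, but for the catch; 64 mm wide.
- hatch_2_pad (a point): centre of the white 23 mm disc on the blue hatch that is second from the left as the robot sees it: the place to press, on the hatch's top face, 80 mm above the table when shut. Axes as the drop box when shut; z is the face's normal. The hatch is 62 mm wide (y), 88 mm deep (x) and 5 mm thick; the disc's centre lies 22 mm behind its front edge and 44 mm in front of its hinge line, which runs along y.
- hatch_2 (a joint): tilt of that hatch (second from the left), rad: 0 shut and flush; grows as the front part goes down into the box (the short part behind the hinge rises, by 15 mm at most); its stop is at 0.75. Three of the four hatches (a different three each time) are held shut by hidden catches and do not give; the other turns under about 2 N at the disc and, by its hinge friction, stays where it is left. Below each hatch the box is empty for over 60 mm, but for the catch; 64 mm wide.
- hatch_3_pad (a point): centre of the white 23 mm disc on the blue hatch that is third from the left as the robot sees it: the place to press, on the hatch's top face, 80 mm above the table when shut. Axes as the drop box when shut; z is the face's normal. The hatch is 62 mm wide (y), 88 mm deep (x) and 5 mm thick; the disc's centre lies 22 mm behind its front edge and 44 mm in front of its hinge line, which runs along y.
- hatch_3 (a joint): tilt of that hatch (third from the left), rad: 0 shut and flush; grows as the front part goes down into the box (the short part behind the hinge rises, by 15 mm at most); its stop is at 0.75. Three of the four hatches (a different three each time) are held shut by hidden catches and do not give; the other turns under about 2 N at the disc and, by its hinge friction, stays where it is left. Below each hatch the box is empty for over 60 mm, but for the catch; 64 mm wide.
- hatch_4_pad (a point): centre of the white 23 mm disc on the blue hatch that is rightmost as the robot sees it: the place to press, on the hatch's top face, 80 mm above the table when shut. Axes as the drop box when shut; z is the face's normal. The hatch is 62 mm wide (y), 88 mm deep (x) and 5 mm thick; the disc's centre lies 22 mm behind its front edge and 44 mm in front of its hinge line, which runs along y.
- hatch_4 (a joint): tilt of that hatch (rightmost), rad: 0 shut and flush; grows as the front part goes down into the box (the short part behind the hinge rises, by 15 mm at most); its stop is at 0.75. Three of the four hatches (a different three each time) are held shut by hidden catches and do not give; the other turns under about 2 N at the disc and, by its hinge friction, stays where it is left. Below each hatch the box is empty for over 60 mm, but for the catch; 64 mm wide.
- mug: a dark mug, 92 x 128 x 95 mm, loose, standing on the table; origin at the centre of its underside, z up. To be left alone.
- water_bottle: a clear water bottle with a light blue cap, 64 mm across, 202 mm tall, loose, standing on the table; origin at the centre of its underside, z up. To be left alone.
- ointment: a small white bottle, 30 mm across, 55 mm tall, loose, standing on the table; origin at the centre of its underside, z up. To be left alone.
- swabs: a stack of white swabs, 46 x 60 x 28 mm, loose, standing on the table; origin at the centre of its underside, z up. To be left alone.
- strap: a rolled blue strap with a white buckle, 62 x 46 x 24 mm, loose, standing on the table; origin at the centre of its underside, z up. To be left alone.
- spray: a white and blue spray bottle, 44 mm across, 136 mm tall, loose, standing on the table; origin at the centre of its underside, z up. To be left alone.
- cup: a grey steel cup, 66 mm across, 42 mm tall, loose, standing on the table; origin at the centre of its underside, z up. To be left alone.

How it is judged:
On the way:
1. the fingertips press the hatch that gives, and it rocks (((value of joint hatch_1 above 0.06 rad and contact force between the fingers and hatch_1 above 0.2 N) or (value of joint hatch_2 above 0.06 rad and contact force between the fingers and hatch_2 above 0.2 N) or (value of joint hatch_3 above 0.06 rad and contact force between the fingers and hatch_3 above 0.2 N) or (value of joint hatch_4 above 0.06 rad and contact force between the fingers and hatch_4 above 0.2 N))), for 0.05 s.
At the end, for the whole second after the job is handed in: One hatch stands open at rest, tilted by more than 0.62 rad (its stop is at 0.75), the other three are shut (less than 0.05 rad), and each thing around lies within 30 mm of where it stood (((value of joint hatch_1 above 0.62 rad and value of joint each of hatch_2, hatch_3, hatch_4 below 0.05 rad) or (value of joint hatch_2 above 0.62 rad and value of joint each of hatch_1, hatch_3, hatch_4 below 0.05 rad) or (value of joint hatch_3 above 0.62 rad and value of joint each of hatch_1, hatch_2, hatch_4 below 0.05 rad) or (value of joint hatch_4 above 0.62 rad and value of joint each of hatch_1, hatch_2, hatch_3 below 0.05 rad)) and velocity of joint each of hatch_1, hatch_2, hatch_3, hatch_4 below 0.05 rad/s and distance of each of mug, water_bottle, ointment, swabs, strap, spray, cup from where it was at the start of the episode below 0.03 m); the robot touches nothing.
It fails at once if a hatch is pressed with more than 40 N (contact force between any of the arm, the fingers and hatch_1 above 40 N or contact force between any of the arm, the fingers and hatch_2 above 40 N or contact force between any of the arm, the fingers and hatch_3 above 40 N or contact force between any of the arm, the fingers and hatch_4 above 40 N).
It fails at once if a thing standing around is moved or lifted by more than 30 mm, or tipped (distance of any of mug, water_bottle, ointment, swabs, strap, spray, cup from where it was at the start of the episode above 0.03 m or angle between any of mug, water_bottle, ointment, swabs, strap, spray, cup's own z axis and vertical above 0.5 rad).
It also fails if it takes over 51 s, if anything falls off the work surface, if the arm or the gripper's body presses on something with over 40 N, if the wrist force passes 120 N, or if a joint passes its speed limit or range.

ROBOT

A 6-joint arm with a two-finger parallel gripper is mounted at the origin on the work surface; the furniture and walls round the work are solid. World frame = base frame: x ahead of the robot, y to its left, z up, the work surface at z = 0. Lengths are in m, angles in rad, forces in N, time in s.
With the tool pointing down it reaches from about 0.25 to 0.775 m from the base axis. Payload 4 kg.
Tool frame: the origin (TCP) lies at the very end of the fingers, on their centre line; the grasp point (between the pads) lies 19 mm behind it (r.grasp_offset is the distance from the TCP to the grasp point, in m); y points along the fingers, z is the direction in which the jaws open and shut, and the axes are right-handed (so a half turn about y gives the same grasp; the last joint's range is limited). The gripper opens to 94 mm and grips with 3 to 60 N. Pads are 16 mm wide; open, the fingers measure 119 mm over their backs; the gripper's body (75 mm by 177 mm) begins 78 mm behind the grasp point.
Start: joints at [-1.255, 0.087, 1.371, -0, 1.684, -0.103], TCP at [0.224, -0.502, 0.206] pointing down, gripper open.
Joint ranges: [-3.1, 3.1], [-0.76, 2.03], [0.27, 2.55], [-1.08, 4.22], [0.17, 2.65], [-2.57, 2.57]. Speed limits (rad/s): [2.79, 2.79, 3.14, 3.14, 3.14, 3.14].

INTERFACE

Orientations are given as a unit quaternion [w, x, y, z].
In Python, from workcell import r gives the robot as it stands.
- The arm moves only by the tool drive_tool, never from a script. Its argument "motion" is a list of rows, each an object of numbers: "fingers": the opening, from 0 (shut) to 1 (fully open); "tx", "ty", "tz": the shift along the tool's x, y, z in cm; "ax", "ay", "az": the turn, a rotation vector about the tool's x, y, z in degrees. In form: [{"fingers": .., "tx": .., "ty": .., "tz": .., "ax": .., "ay": .., "az": ..}, ...]. A call has 1 to 20 rows; each row shifts and turns the commanded pose from where the row before left it, along the tool's axes as they then stand; what a row does not reach is not made up. A row lasts 1/10 s, in which the tool goes at most 50 mm and 8.59 degrees, less where a joint would pass 70% of its speed; a pose out of reach is approached as far as the arm can. A call with a gripper value outside its range is refused whole. The fingers move at their own pace and stop on an object; "newtons" is the grip in N (left out, the last holds). Time passes only in rows, so rows that do not move let the fingers close. It gives the time, the measured TCP pose, the force and the opening at its end, in the units of the state.
- r.get_obs(): the state, without advancing time (a new reading comes with each control period).
- r.snapshot(name): name is "side" or "top" or "wrist"; returns a dict with "img" (480x640x3 uint8, red, green, blue), "fovy" (degrees; the focal length in pixels is half the picture's height over the tangent of half this angle, whatever the lens; pixels are square), "cx", "cy" (the principal point, pixels), "camera_from_world" (4x4, takes a point from world to camera coordinates). Camera axes: x right, y down, z forward; pixel columns grow to the right and rows downward; lengths in m; the calibration is good to about 2 mm. A picture is of the moment at which its call begins. There is no depth.
- r.close_job(): hands the job in, once; it reports no verdict.
Trained networks look in the newest picture that a camera, given by its name, has taken for a name from the list of things; names that differ only in an ending like _2 or _b are one class to them, and where a whole thing is asked for, a point or a joint stands for the part that bears it (a point fixed in the world has none). Each returns a list of dicts, best first, with "confidence" (0 to 1); they miss things now and then, are a little off and sometimes report something else, mostly with a low value. They report only what shows in the picture. A call takes as long as a camera call.
- r.trace(camera, target): "pixels" (480x640 bool, what is visible of it) and "box" ([left, top, right, bottom] in pixels, round what is visible of it).
The state is a dict: "time_s": time; "qpos": joint angles; "joint_velocities": joint speeds; "tau": joint torques, N m; "position": TCP position; "orientation": TCP orientation; "force": force on the tool from outside, world axes, zero at the start; "ft_torque": the same for the moment, N m; "grip_width": opening from 0.0 (shut) to 1.0 (fully open).
Only numpy, scipy, OpenCV 4.12 (cv2) and the standard library are available. Lean on these libraries where they do the work, as an engineer would, in place of code of your own. Each camera call takes 0.05 s, during which the arm holds its last target.

## Working session

There is one attempt and no reset: what is moved stays moved. The work goes in short steps, Python scripts to look and compute and a tool call to move; the robot and the scene stay as the last step left them, time stands still between calls to the robot, and variables do not carry over. Pictures are saved under pics/ and viewed, and the job is handed in when it is done.

Besides the shell and the picture viewer there is one more tool, called as name([rows], argument=value, ...), one row to a line, values as JSON. drive_tool: Moves the arm, as the interface text tells. Its arguments: {"type":"object","properties":{"motion":{"type":"array"},"newtons":{"type":"number"}},"required":["motion"]}

```bash
mkdir -p pics; ls; cat > h.py <<'E'
from workcell import r
import numpy as np, cv2
def snap(n,f):
    s=r.snapshot(n); cv2.imwrite('pics/'+f,cv2.cvtColor(s['img'],cv2.COLOR_RGB2BGR)); return s
def K(s):
    f=240/np.tan(np.radians(s['fovy'])/2); return f
def back(s,u,v,z):
    f=K(s);T=np.array(s['camera_from_world']);R=T[:3,:3];c=-R.T@T[:3,3]
    d=R.T@np.array([(u-s['cx'])/f,(v-s['cy'])/f,1]); return c+d*(z-c[2])/d[2]
def proj(s,p):
    f=K(s);T=np.array(s['camera_from_world']);q=T[:3,:3]@np.array(p)+T[:3,3]
    return s['cx']+f*q[0]/q[2], s['cy']+f*q[1]/q[2]
E
python3 - <<'E'
from h import *
s=snap('top','top1.png'); 
for n in ['drop_box','hatch_1_pad','hatch_1']:
    for d in r.trace('top',n):
        u=np.argwhere(d['pixels']).mean(0)[::-1]
        print(n,round(d['confidence'],2),np.round(d['box']),u.round(1),back(s,*u,.08).round(4))
snap('side','side1.png')
print(r.get_obs())
E
```

```text
pics
drop_box 0.77 [279. 191. 403. 252.] [342.1 223.6] [ 0.5072 -0.1576  0.08  ]
drop_box 0.45 [345. 202. 370. 239.] [356.2 223.9] [ 0.5053 -0.1925  0.08  ]
hatch_1_pad 0.87 [283. 195. 314. 236.] [299.1 215.3] [ 0.5311 -0.0521  0.08  ]
hatch_1 0.97 [371. 206. 401. 251.] [385.4 228.2] [ 0.4924 -0.2639  0.08  ]
hatch_1 0.82 [347. 205. 369. 243.] [356.1 224.3] [ 0.5043 -0.1922  0.08  ]
hatch_1 0.71 [284. 195. 314. 232.] [298.7 215. ] [ 0.5318 -0.051   0.08  ]
{'time_s': 0.25, 'qpos': array([-1.25507874e+00,  8.75794435e-02,  1.37139947e+00,  1.70421364e-05,
        1.68358934e+00, -1.03090741e-01]), 'joint_velocities': array([ 0.00033524, -0.0036924 , -0.00387777, -0.0003888 , -0.00059924,
       -0.0007537 ]), 'tau': array([ 5.19702062e-04, -3.39786637e+01, -3.02172947e+01,  7.18066888e-02,
        2.90371547e-02, -1.07681828e-04]), 'position': array([ 0.22360312, -0.50224154,  0.20494315]), 'orientation': array([ 0.14696131, -0.14702261,  0.69200339, -0.69131616]), 'force': array([ 0.4284584 , -0.07861787, -0.02454946]), 'ft_torque': array([ 0.00762744, -0.01751035, -0.01280051]), 'grip_width': 0.9977890671318786}
```

View pics/top1.png

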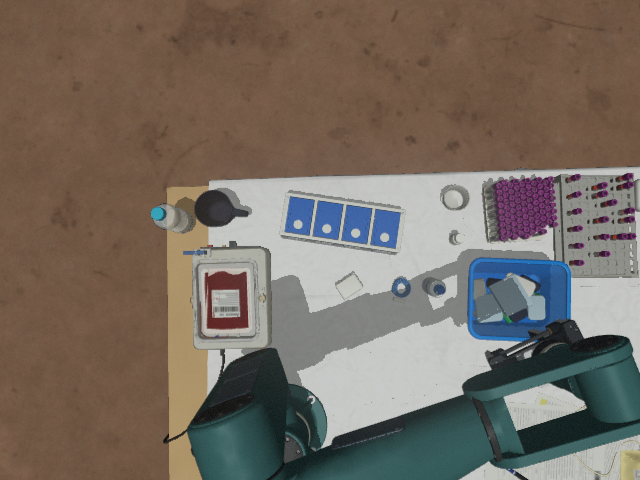

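View pics/side1.png

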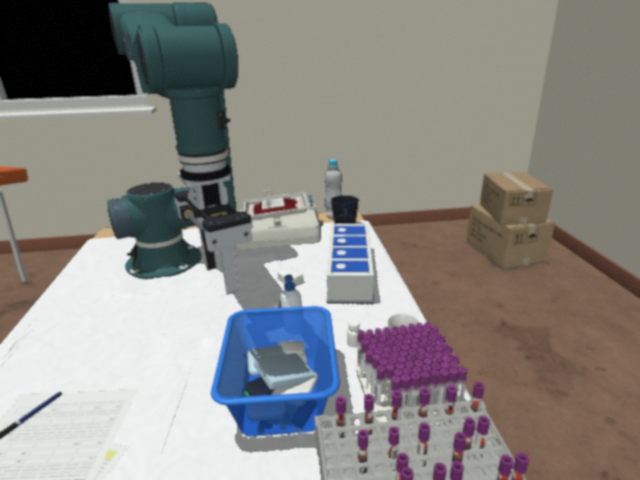

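The top view shows the box with discs at about (298,224), (327,229), (356,233) and (385,237). Up in the picture is +x and left is +y. Next I'll measure the discs accurately.

```bash
python3 - <<'E'
from h import *
s=snap('top','top2.png'); im=s['img'].astype(int)
P=[]
for (u,v) in [(298,224),(327,229),(356,233),(385,237)]:
    w=im[v-8:v+9,u-8:u+9]; 
    m=((w[...,0]>140)).astype(np.uint8)
    n,l,st,c=cv2.connectedComponentsWithStats(m)
    k=l[8,8]; uv=c[k]+[u-8,v-8]; p=back(s,*uv,.08); P.append(p); print(uv,st[k],p.round(4))
P=np.array(P); print(np.diff(P,axis=0), np.linalg.norm(np.diff(P,axis=0),axis=1))
d=P[0]-P[3]; yaw=np.arctan2(-d[0],d[1]); print('yaw',yaw,np.degrees(yaw))
for u,v in [(286,191),(280,236),(399,253),(405,207)]: print(back(s,u,v,.08).round(3))
R=np.array(cv2.Rodrigues(np.zeros(3))[0])
from scipy.spatial.transform import Rotation as Ro
q=r.get_obs()['orientation']; print(Ro.from_quat(np.roll(q,-1)).as_matrix().round(3))
for n in ['ointment','spray','strap','swabs','cup','mug','water_bottle']:
    for d in r.trace('top',n)[:1]:
        u=np.argwhere(d['pixels']).mean(0)[::-1]; print(n,d['confidence'],u,back(s,*u,.03).round(3))
x=cv2.imread('pics/top2.png')[170:270,260:480]; cv2.imwrite('pics/c.png',cv2.resize(x,None,fx=3.5,fy=3.5,interpolation=2))
E
```

```text
[297.52542373 224.06779661] [ 4  4  8  9 59] [ 0.5094 -0.0475  0.08  ]
[326.19047619 228.23809524] [ 3  3  9  9 63] [ 0.4968 -0.1181  0.08  ]
[355.0625 232.75  ] [ 3  4  9  9 64] [ 0.4835 -0.1889  0.08  ]
[384.171875 237.171875] [ 3  4  9  9 64] [ 0.4704 -0.26    0.08  ]
[[-0.01255832 -0.07058735  0.        ]
 [-0.01337028 -0.07079681  0.        ]
 [-0.01311353 -0.07110863  0.        ]] [0.07169578 0.07204827 0.07230769]
yaw -0.18170731457488418 -10.411062231796853
[ 0.593 -0.021  0.08 ]
[ 0.481 -0.003  0.08 ]
[ 0.43  -0.295  0.08 ]
[ 0.543 -0.314  0.08 ]
[[-0.914 -0.     0.407]
 [-0.407  0.001 -0.914]
 [-0.    -1.    -0.001]]
ointment 0.66 [456.25954198 238.72519084] [ 0.464 -0.45   0.03 ]
spray 0.62 [433.56675749 286.20163488] [ 0.345 -0.387  0.03 ]
strap 0.76 [400.40753425 289.78424658] [ 0.338 -0.303  0.03 ]
swabs 0.6 [348.58173077 285.37980769] [ 0.353 -0.171  0.03 ]
cup 0.56 [455.13958333 197.03333333] [ 0.572 -0.452  0.03 ]
mug 0.97 [215.46376812 209.01678108] [0.56  0.168 0.03 ]
water_bottle 0.55 [172.04204545 218.23409091] [0.54  0.281 0.03 ]
```

View pics/c.png

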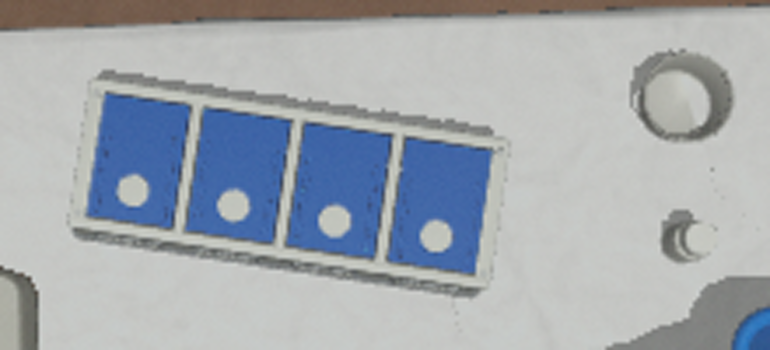

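drive_tool([
  {"fingers":0,"tx":-3.24,"tz":-1.21},
  {"fingers":0,"tx":-3.24,"tz":-1.21},
  {"fingers":0,"tx":-3.24,"tz":-1.21},
  {"fingers":0,"tx":-3.24,"tz":-1.21},
  {"fingers":0,"tx":-3.24,"tz":-1.21},
  {"fingers":0,"tx":-3.24,"tz":-1.21},
  {"fingers":0,"tx":-3.24,"tz":-1.21},
  {"fingers":0,"tx":-3.24,"tz":-1.21},
  {"fingers":0,"tx":-3.24,"tz":-1.21},
  {"fingers":0,"tx":-3.24,"tz":-1.21},
  {"fingers":0,"ay":7},
  {"fingers":0,"ay":7},
  {"fingers":0,"ay":7},
  {"fingers":0,"ay":7},
  {"fingers":0,"ay":6.4},
  {"fingers":0,"ty":3},
  {"fingers":0,"ty":3},
  {"fingers":0},
  {"fingers":0},
])

```text
invalid input
```

drive_tool([
  {"fingers":0,"tx":-3.24,"ty":0,"tz":-1.21,"ax":0,"ay":0,"az":0},
], newtons=10)

```text
time_s: 0.75
position: [0.2466, -0.4799, 0.205]
orientation: [-0.145, 0.146, -0.692, 0.692]
force: [0.8, -0.0, 0.4]
grip_width: 0.942
```

drive_tool([
  {"fingers":0,"tx":-3.24,"ty":0,"tz":-1.21,"ax":0,"ay":0,"az":0},
  {"fingers":0,"tx":-3.24,"ty":0,"tz":-1.21,"ax":0,"ay":0,"az":0},
  {"fingers":0,"tx":-3.24,"ty":0,"tz":-1.21,"ax":0,"ay":0,"az":0},
  {"fingers":0,"tx":-3.24,"ty":0,"tz":-1.21,"ax":0,"ay":0,"az":0},
  {"fingers":0,"tx":-3.24,"ty":0,"tz":-1.21,"ax":0,"ay":0,"az":0},
  {"fingers":0,"tx":-3.24,"ty":0,"tz":-1.21,"ax":0,"ay":0,"az":0},
  {"fingers":0,"tx":-3.24,"ty":0,"tz":-1.21,"ax":0,"ay":0,"az":0},
  {"fingers":0,"tx":-3.24,"ty":0,"tz":-1.21,"ax":0,"ay":0,"az":0},
  {"fingers":0,"tx":-3.24,"ty":0,"tz":-1.21,"ax":0,"ay":0,"az":0},
  {"fingers":0,"tx":0,"ty":0,"tz":0,"ax":0,"ay":7,"az":0},
  {"fingers":0,"tx":0,"ty":0,"tz":0,"ax":0,"ay":7,"az":0},
  {"fingers":0,"tx":0,"ty":0,"tz":0,"ax":0,"ay":7,"az":0},
  {"fingers":0,"tx":0,"ty":0,"tz":0,"ax":0,"ay":7,"az":0},
  {"fingers":0,"tx":0,"ty":0,"tz":0,"ax":0,"ay":6.4,"az":0},
  {"fingers":0,"tx":0,"ty":3,"tz":0,"ax":0,"ay":0,"az":0},
  {"fingers":0,"tx":0,"ty":3,"tz":0,"ax":0,"ay":0,"az":0},
  {"fingers":0,"tx":0,"ty":2,"tz":0,"ax":0,"ay":0,"az":0},
  {"fingers":0,"tx":0,"ty":0,"tz":0,"ax":0,"ay":0,"az":0},
  {"fingers":0,"tx":0,"ty":0,"tz":0,"ax":0,"ay":0,"az":0},
])

```text
time_s: 2.65
position: [0.4705, -0.2602, 0.1258]
orientation: [0.064, -0.064, -0.704, 0.704]
force: [0.5, -0.4, -0.2]
grip_width: 0.006
```

```bash
cat > g.py <<'E'
from h import *
from scipy.spatial.transform import Rotation as Ro
P=np.array([[.5094,-.0475,.08],[.4968,-.1181,.08],[.4835,-.1889,.08],[.4704,-.26,.08]])
o=r.get_obs(); R=Ro.from_quat(np.roll(o['orientation'],-1)).as_matrix()
print(o['time_s'],o['position'].round(4),o['force'].round(2),o['grip_width']); print(R.round(3))
for i in range(4): print('hatch',i+1,'tool cm',((R.T@(P[i]-o['position']))*100).round(2))
E
python3 - <<'E'
from g import *
snap('top','t3.png');snap('wrist','w3.png')
E
```

```text
2.65 [ 0.4705 -0.2602  0.1258] [ 0.46 -0.45 -0.2 ] 0.0060700944569708135
[[-0.984  0.    -0.181]
 [ 0.181 -0.    -0.984]
 [-0.    -1.     0.   ]]
hatch 1 tool cm [ 2.000e-02  4.580e+00 -2.163e+01]
hatch 2 tool cm [ -0.02   4.58 -14.46]
hatch 3 tool cm [ 0.01  4.58 -7.25]
hatch 4 tool cm [ 0.02  4.58 -0.02]
```

View pics/w3.png

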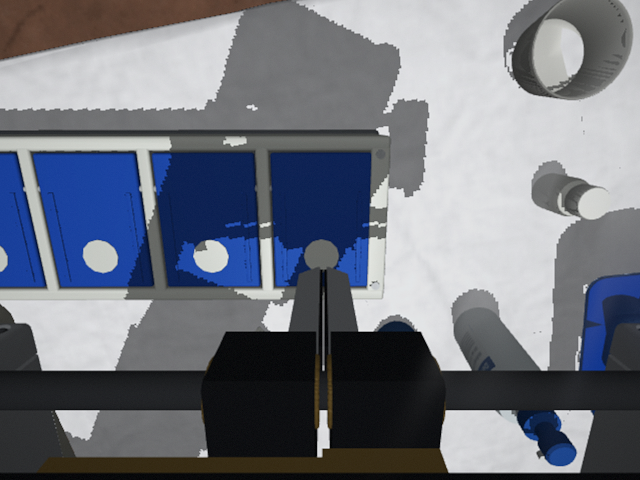

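View pics/t3.png

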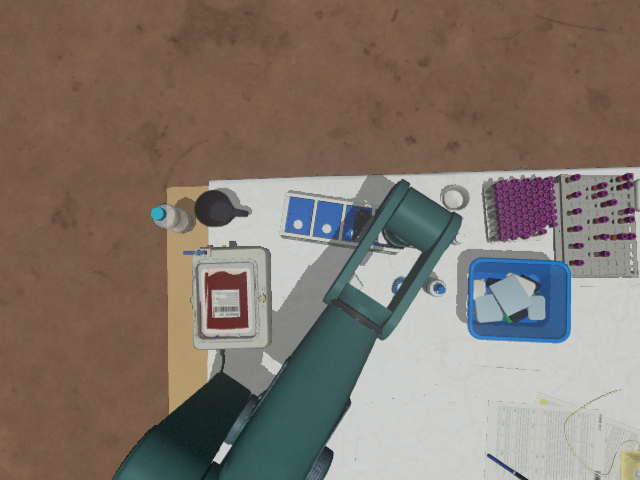

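The wrist picture shows the shut fingers directly over the disc of hatch 4, at (321,254). Going down gently.

drive_tool([
  {"fingers":0,"tx":0,"ty":2.2,"tz":0,"ax":0,"ay":0,"az":0},
  {"fingers":0,"tx":0,"ty":1.0,"tz":0,"ax":0,"ay":0,"az":0},
  {"fingers":0,"tx":0,"ty":0.6,"tz":0,"ax":0,"ay":0,"az":0},
  {"fingers":0,"tx":0,"ty":0.3,"tz":0,"ax":0,"ay":0,"az":0},
  {"fingers":0,"tx":0,"ty":0.2,"tz":0,"ax":0,"ay":0,"az":0},
  {"fingers":0,"tx":0,"ty":0,"tz":0,"ax":0,"ay":0,"az":0},
  {"fingers":0,"tx":0,"ty":0,"tz":0,"ax":0,"ay":0,"az":0},
])

```text
time_s: 3.45
position: [0.4708, -0.2604, 0.0831]
orientation: [0.064, -0.064, -0.704, 0.704]
force: [-0.3, 0.9, -0.6]
grip_width: 0.003
```

drive_tool([
  {"fingers":0,"tx":0,"ty":0.1,"tz":0,"ax":0,"ay":0,"az":0},
  {"fingers":0,"tx":0,"ty":0.1,"tz":0,"ax":0,"ay":0,"az":0},
  {"fingers":0,"tx":0,"ty":0,"tz":0,"ax":0,"ay":0,"az":0},
])

```text
time_s: 3.75
position: [0.4704, -0.2602, 0.0804]
orientation: [0.064, -0.064, -0.704, 0.704]
force: [0.5, 0.1, -0.9]
grip_width: 0.008
```

drive_tool([
  {"fingers":0,"tx":0,"ty":0.1,"tz":0,"ax":0,"ay":0,"az":0},
  {"fingers":0,"tx":0,"ty":0,"tz":0,"ax":0,"ay":0,"az":0},
])

```text
time_s: 3.95
position: [0.4705, -0.2602, 0.0797]
orientation: [0.064, -0.064, -0.704, 0.704]
force: [-0.6, 0.2, 1.3]
grip_width: 0.004
```

drive_tool([
  {"fingers":0,"tx":0,"ty":0.1,"tz":0,"ax":0,"ay":0,"az":0},
  {"fingers":0,"tx":0,"ty":0,"tz":0,"ax":0,"ay":0,"az":0},
])

```text
time_s: 4.15
position: [0.4705, -0.2602, 0.0786]
orientation: [0.064, -0.064, -0.704, 0.704]
force: [0.0, 0.7, 1.2]
grip_width: 0.005
```

drive_tool([
  {"fingers":0,"tx":0,"ty":0.1,"tz":0,"ax":0,"ay":0,"az":0},
  {"fingers":0,"tx":0,"ty":0,"tz":0,"ax":0,"ay":0,"az":0},
])

```text
time_s: 4.35
position: [0.4705, -0.2602, 0.0774]
orientation: [0.064, -0.064, -0.704, 0.704]
force: [-1.0, -0.6, 1.7]
grip_width: 0.004
```

drive_tool([
  {"fingers":0,"tx":0,"ty":0.1,"tz":0,"ax":0,"ay":0,"az":0},
  {"fingers":0,"tx":0,"ty":0.1,"tz":0,"ax":0,"ay":0,"az":0},
  {"fingers":0,"tx":0,"ty":0,"tz":0,"ax":0,"ay":0,"az":0},
])

```text
time_s: 4.65
position: [0.4706, -0.2603, 0.0753]
orientation: [0.064, -0.064, -0.704, 0.704]
force: [0.1, 0.0, 0.9]
grip_width: 0.004
```

Hatch 4 gives: the tip is 5 mm down and the force stays at about 1.5 N. I'll push on, watching the force.

drive_tool([
  {"fingers":0,"tx":0,"ty":0.2,"tz":0,"ax":0,"ay":0,"az":0},
  {"fingers":0,"tx":0,"ty":0.2,"tz":0,"ax":0,"ay":0,"az":0},
  {"fingers":0,"tx":0,"ty":0.2,"tz":0,"ax":0,"ay":0,"az":0},
  {"fingers":0,"tx":0,"ty":0.2,"tz":0,"ax":0,"ay":0,"az":0},
  {"fingers":0,"tx":0,"ty":0,"tz":0,"ax":0,"ay":0,"az":0},
])

```text
time_s: 5.15
position: [0.4705, -0.2602, 0.0672]
orientation: [0.064, -0.064, -0.704, 0.704]
force: [0.6, 0.4, 0.9]
grip_width: 0.002
```

drive_tool([
  {"fingers":0,"tx":0,"ty":0.2,"tz":0,"ax":0,"ay":0,"az":0},
  {"fingers":0,"tx":0,"ty":0.2,"tz":0,"ax":0,"ay":0,"az":0},
  {"fingers":0,"tx":0,"ty":0.2,"tz":0,"ax":0,"ay":0,"az":0},
  {"fingers":0,"tx":0,"ty":0.2,"tz":0,"ax":0,"ay":0,"az":0},
  {"fingers":0,"tx":0,"ty":0,"tz":0,"ax":0,"ay":0,"az":0},
])

```text
time_s: 5.65
position: [0.47, -0.26, 0.0588]
orientation: [-0.065, 0.064, 0.704, -0.704]
force: [-0.7, 0.2, 2.4]
grip_width: 0.007
```

drive_tool([
  {"fingers":0,"tx":0,"ty":0.2,"tz":0,"ax":0,"ay":0,"az":0},
  {"fingers":0,"tx":0,"ty":0.2,"tz":0,"ax":0,"ay":0,"az":0},
  {"fingers":0,"tx":0,"ty":0.2,"tz":0,"ax":0,"ay":0,"az":0},
  {"fingers":0,"tx":0,"ty":0,"tz":0,"ax":0,"ay":0,"az":0},
])

```text
time_s: 6.05
position: [0.47, -0.26, 0.0529]
orientation: [-0.064, 0.064, 0.704, -0.704]
force: [-0.8, 0.2, 1.2]
grip_width: 0.004
```

drive_tool([
  {"fingers":0,"tx":0,"ty":0.1,"tz":0,"ax":0,"ay":0,"az":0},
  {"fingers":0,"tx":0,"ty":0.1,"tz":0,"ax":0,"ay":0,"az":0},
  {"fingers":0,"tx":0,"ty":0,"tz":0,"ax":0,"ay":0,"az":0},
])

```text
time_s: 6.35
position: [0.4703, -0.2601, 0.0513]
orientation: [-0.064, 0.064, 0.704, -0.704]
force: [0.2, 0.1, 0.8]
grip_width: 0.007
```

drive_tool([
  {"fingers":0,"tx":0,"ty":0.1,"tz":0,"ax":0,"ay":0,"az":0},
  {"fingers":0,"tx":0,"ty":0.1,"tz":0,"ax":0,"ay":0,"az":0},
  {"fingers":0,"tx":0,"ty":0,"tz":0,"ax":0,"ay":0,"az":0},
])

```text
time_s: 6.65
position: [0.4703, -0.2602, 0.0493]
orientation: [0.064, -0.064, -0.704, 0.704]
force: [-0.8, -0.1, 1.4]
grip_width: 0.005
```

drive_tool([
  {"fingers":0,"tx":0,"ty":0.1,"tz":0,"ax":0,"ay":0,"az":0},
  {"fingers":0,"tx":0,"ty":0,"tz":0,"ax":0,"ay":0,"az":0},
])

```text
time_s: 6.85
position: [0.4704, -0.2602, 0.0485]
orientation: [0.064, -0.064, -0.704, 0.704]
force: [-0.3, -0.0, 1.4]
grip_width: 0.004
```

drive_tool([
  {"fingers":0,"tx":0,"ty":0.1,"tz":0,"ax":0,"ay":0,"az":0},
  {"fingers":0,"tx":0,"ty":0,"tz":0,"ax":0,"ay":0,"az":0},
])

```text
time_s: 7.05
position: [0.4707, -0.2603, 0.0482]
orientation: [0.064, -0.064, -0.704, 0.704]
force: [-0.3, 1.1, 5.2]
grip_width: 0.007
```

drive_tool([
  {"fingers":0,"tx":0,"ty":0.1,"tz":0,"ax":0,"ay":0,"az":0},
  {"fingers":0,"tx":0,"ty":0,"tz":0,"ax":0,"ay":0,"az":0},
])

```text
time_s: 7.25
position: [0.4708, -0.2604, 0.048]
orientation: [0.064, -0.064, -0.704, 0.704]
force: [-1.3, 1.1, 7.9]
grip_width: 0.004
```

The force is rising at a depth of about 32 mm, so this is the stop. Now straight up and back to look.

drive_tool([
  {"fingers":0,"tx":0,"ty":-0.5,"tz":0,"ax":0,"ay":0,"az":0},
  {"fingers":0,"tx":0,"ty":-1.5,"tz":0,"ax":0,"ay":0,"az":0},
  {"fingers":0,"tx":0,"ty":-2.5,"tz":0,"ax":0,"ay":0,"az":0},
  {"fingers":0,"tx":0,"ty":-3,"tz":0,"ax":0,"ay":0,"az":0},
  {"fingers":0,"tx":0,"ty":-3,"tz":0,"ax":0,"ay":0,"az":0},
  {"fingers":0,"tx":0,"ty":-3,"tz":0,"ax":0,"ay":0,"az":0},
  {"fingers":0,"tx":0,"ty":-3,"tz":0,"ax":0,"ay":0,"az":0},
  {"fingers":0,"tx":2,"ty":0,"tz":0,"ax":0,"ay":0,"az":0},
  {"fingers":0,"tx":3,"ty":0,"tz":0,"ax":0,"ay":0,"az":0},
  {"fingers":0,"tx":3,"ty":0,"tz":0,"ax":0,"ay":0,"az":0},
  {"fingers":0,"tx":2,"ty":0,"tz":0,"ax":0,"ay":0,"az":0},
  {"fingers":0,"tx":0,"ty":0,"tz":0,"ax":0,"ay":0,"az":0},
  {"fingers":0,"tx":0,"ty":0,"tz":0,"ax":0,"ay":0,"az":0},
  {"fingers":0,"tx":0,"ty":0,"tz":0,"ax":0,"ay":0,"az":0},
])

```text
time_s: 8.65
position: [0.3728, -0.2422, 0.2112]
orientation: [-0.064, 0.064, 0.704, -0.704]
force: [0.1, 0.2, 0.6]
grip_width: 0.004
```

```bash
python3 - <<'E'
from g import *
s=snap('top','t4.png');snap('wrist','w4.png')
for n in ['ointment','spray','strap','swabs','cup','mug','water_bottle']:
    for d in r.trace('top',n)[:1]:
        u=np.argwhere(d['pixels']).mean(0)[::-1]; print(n,d['confidence'],u,back(s,*u,.03).round(3))
s=snap('side','s4.png')
x=cv2.imread('pics/s4.png')[200:320,290:430]; cv2.imwrite('pics/sc.png',cv2.resize(x,None,fx=5,fy=5,interpolation=2))
E
```

```text
8.65 [ 0.3728 -0.2422  0.2112] [0.08 0.19 0.57] 0.0037134140742967467
[[-0.984 -0.    -0.18 ]
 [ 0.18   0.    -0.984]
 [ 0.    -1.    -0.   ]]
hatch 1 tool cm [ -9.93  13.12 -21.62]
hatch 2 tool cm [ -9.96  13.12 -14.44]
hatch 3 tool cm [-9.93 13.12 -7.24]
hatch 4 tool cm [-9.930e+00  1.312e+01 -1.000e-02]
ointment 0.45 [456.41549296 238.43661972] [ 0.465 -0.451  0.03 ]
spray 0.18 [327.76403207 219.80526919] [ 0.523 -0.123  0.03 ]
strap 0.37 [327.83530806 219.73459716] [ 0.523 -0.123  0.03 ]
swabs 0.56 [343.71232877 288.83105023] [ 0.345 -0.158  0.03 ]
cup 0.69 [455.84163701 197.31494662] [ 0.571 -0.454  0.03 ]
mug 0.73 [343.40336134 288.74789916] [ 0.345 -0.158  0.03 ]
water_bottle 0.78 [171.93903638 218.36774828] [0.54  0.282 0.03 ]
```

View pics/w4.png

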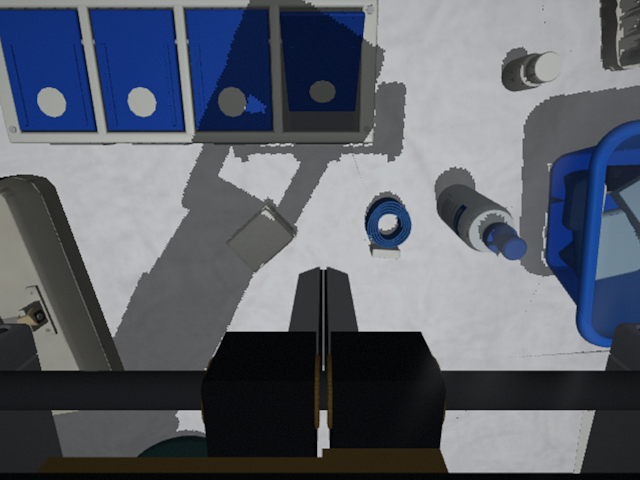

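View pics/sc.png

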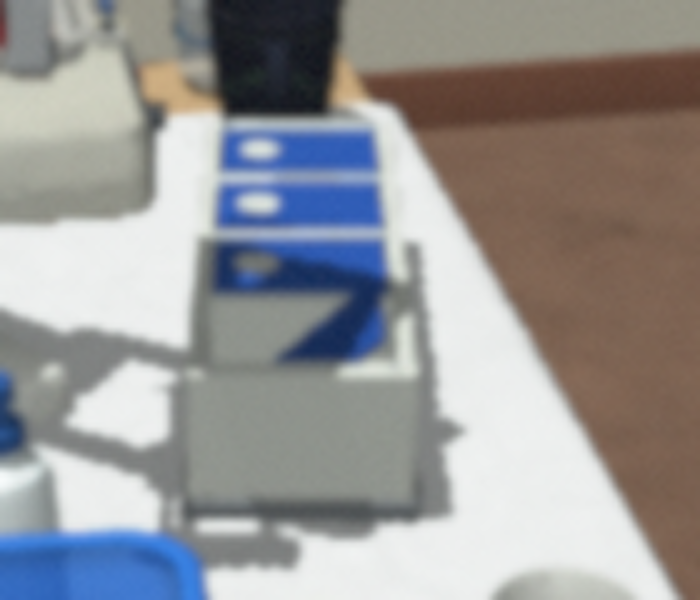

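The wrist view shows hatch 4 tilted down, with its disc at (322,91), and the other three flush. The side view shows the same. I'll check the angle by projecting the disc for several tilts.

```bash
python3 - <<'E'
from g import *
s=snap('wrist','w5.png'); im=s['img'].astype(int)
w=im[75:108,300:345]; m=((w[...,0]>60)).astype(np.uint8)
n,l,st,c=cv2.connectedComponentsWithStats(m); k=l[16,22]; print(c[k]+[300,75],st[k])
ux=np.array([np.cos(-.1817),np.sin(-.1817),0])
for zo in (0,-.0025):
  H=P[3]+.044*ux+[0,0,zo]
  for a in (0,.5,.62,.7,.75,.8):
    pts=H-ux*(.044*np.cos(a)-(-zo)*np.sin(a)*-1*-1)+np.array([0,0,-.044*np.sin(a)-zo*np.cos(a)])
    print(zo,a,np.round(proj(s,pts),1))
E
```

```text
9.15 [ 0.3722 -0.2421  0.2114] [ 0.11 -0.87 -0.73] 0.005688802236779542
[[-0.984 -0.    -0.181]
 [ 0.181 -0.    -0.984]
 [ 0.    -1.     0.   ]]
hatch 1 tool cm [ -9.98  13.14 -21.62]
hatch 2 tool cm [-10.02  13.14 -14.45]
hatch 3 tool cm [-9.99 13.14 -7.25]
hatch 4 tool cm [-9.98 13.14 -0.02]
[321.97701149  90.4454023 ] [ 10   6  25  20 348]
0 0 [323.5 101.3]
0 0.5 [323.4  96.2]
0 0.62 [323.4  93.2]
0 0.7 [323.4  90.8]
0 0.75 [323.4  89.2]
0 0.8 [323.4  87.5]
-0.0025 0 [323.5 101.3]
-0.0025 0.5 [323.4  94.8]
-0.0025 0.62 [323.4  91.5]
-0.0025 0.7 [323.4  88.9]
-0.0025 0.75 [323.4  87.2]
-0.0025 0.8 [323.4  85.4]
```

```bash
python3 - <<'E'
from g import *
s=snap('wrist','w6.png'); im=s['img'].astype(int)
for i in (0,1):
    u,v=map(int,np.round(proj(s,P[i])))
    w=im[v-22:v+23,u-22:u+23]; m=(w[...,0]>120).astype(np.uint8)
    n,l,st,c=cv2.connectedComponentsWithStats(m); k=l[22,22]
    print(i+1,np.round(proj(s,P[i]),1),(c[k]+[u-22,v-22]).round(1),st[k])
E
```

```text
9.2 [ 0.3722 -0.2421  0.2115] [0.19 0.03 0.04] 0.00775640689969715
[[-0.984  0.    -0.181]
 [ 0.181 -0.    -0.984]
 [-0.    -1.     0.   ]]
hatch 1 tool cm [ -9.98  13.15 -21.62]
hatch 2 tool cm [-10.02  13.15 -14.45]
hatch 3 tool cm [-9.99 13.15 -7.25]
hatch 4 tool cm [-9.98 13.15 -0.02]
1 [ 53.7 101.2] [ 51.2 100.9] [  5   7  29  30 639]
2 [143.2 100.7] [141.4 100.8] [  7   7  28  30 642]
```

Correction: my hinge-offset sign was wrong for the second set. With the right sign, the seen disc row (90.4) gives about 0.77 rad, against 0.71 with no offset. Both are well above 0.62 and match the stop I felt. Handing in.

```bash
python3 - <<'E'
from h import *
print(r.close_job())
E
```

```text
the job is handed in; nothing more can be done
None
```

I tried the rightmost hatch (4) first and it was the one that gave, at about 1–2 N. I pushed it to its stop, where the force rose to about 8 N at a depth of 32 mm, then drew straight up and handed in after about 9 s. I never touched the other three hatches.

**Hatch angle:** in the wrist picture, the disc's position puts hatch 4 at about 0.71–0.77 rad, depending on the assumed hinge height. I first got the sign of that offset wrong, which gave about 0.65. The upper figure is a hand correction that I did not recompute. The wrist and side pictures show the other three hatches flush.

**Things standing around:**
- **Confirmed in the top view:** the ointment, cup and water bottle were found again within about 2 mm.
- **Not confirmed in the top view:** the network's reports for the spray, strap, mug and swabs were wrong or unreliable, because the arm hid part of the view. I didn't measure these four again. The wrist picture shows the spray, strap and swabs upright and in place, and the mug stands upright in the side picture. The arm touched none of them as far as the forces showed.

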